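# Pack the chocolate figures in their gift trays

### The job

Pack the four chocolate figures (egg, heart, fish and bell): lay each one in the gift tray with the raised outline of its own shape, pointing the same way as the outline, so that it lies flat on the tray floor inside the bead. Set them down rather than letting them drop, and do not push aside or knock over the sprinkle jar or the bowl of pearls that stand between them.

Things in the scene. Friction and masses are not known exactly. Their poses are not given: they have to be found in the camera images.
- egg: Milk chocolate egg (mid brown) lying flat, 77 mm long, 58 mm wide, 40 mm high, sides upright to 34 mm, 50 to 105 g. Origin on its underside, in the centre of the blunt end's arc (radius 29 mm): it reaches from x = -29 to +48 mm. x points to the narrow end, z up. Easily gripped along y at the origin, 58 mm wide.
- heart: Ruby chocolate heart (pink) lying flat: a 38 mm square set at 45 degrees with two lobes of radius 19 mm centred at (13.4, +-13.4) mm, 40 mm high, sides upright to 34 mm, 50 to 105 g. Origin on its underside, in the square's centre. x points from tip (-27 mm) to notch, z up; 65 mm wide along y. Easily gripped along its diagonal (1, 1), from a flat side 19 mm behind the origin to a lobe 38 mm ahead.
- fish: Dark chocolate fish (nearly black) lying flat, 77 mm from nose (x = +30 mm) to tail (x = -47 mm), body 44 mm and tail fin 40 mm wide, 40 mm high, sides upright to 34 mm, 50 to 105 g. Origin on its underside, where the body is widest. x points to the nose, z up. Easily gripped along y at the origin, 44 mm wide.
- bell: Blond chocolate bell (caramel beige) lying flat, 73 mm from round top (x = +34 mm) to clapper (x = -39 mm), lip 60 mm wide at x = -24 mm, 40 mm high, sides upright to 34 mm, 50 to 105 g. Origin on its underside, in the waist, which is 40 mm wide with parallel sides from x = -11 to +14 mm: grip it there along y. x points to the top, z up.
- egg_tray: Gift tray, gold card, 116 (x) by 98 mm, fixed; floor 4 mm and edge walls 14 mm above the table. A raised bead, 5.5 mm above the floor, runs round a dark green field in the outline of the egg, leaving it 6 mm of play all round. Origin: on the tray's underside, where the egg's origin belongs; axes as the egg's should be. Tray middle at x = +7.5 mm.
- heart_tray: Gift tray, gold card, 116 (x) by 98 mm, fixed; floor 4 mm and edge walls 14 mm above the table. A raised bead, 5.5 mm above the floor, runs round a dark green field in the outline of the heart, leaving it 6 mm of play all round. Origin: on the tray's underside, where the heart's origin belongs; axes as the heart's should be. Tray middle at x = +3 mm.
- fish_tray: Gift tray, gold card, 116 (x) by 98 mm, fixed; floor 4 mm and edge walls 14 mm above the table. A raised bead, 5.5 mm above the floor, runs round a dark green field in the outline of the fish, leaving it 6 mm of play all round. Origin: on the tray's underside, where the fish's origin belongs; axes as the fish's should be. Tray middle at x = -8.5 mm.
- bell_tray: Gift tray, gold card, 116 (x) by 98 mm, fixed; floor 4 mm and edge walls 14 mm above the table. A raised bead, 5.5 mm above the floor, runs round a dark green field in the outline of the bell, leaving it 6 mm of play all round. Origin: on the tray's underside, where the bell's origin belongs; axes as the bell's should be. Tray middle at x = -2.5 mm.
- sprinkle_jar: Closed glass jar of pink sprinkles with a white cap, 50 mm in diameter, 76 mm high, loose, to be left alone. Origin: middle of its underside.
- pearl_bowl: Small steel bowl of sugar pearls, 68 mm across the rim, 30 mm high, loose, to be left alone. Origin: middle of its underside.
Mind the look-alikes: they are no part of the job. What is shaped like the bell but blue or purple is not meant. What is shaped like the heart but blue is not meant.

How it is judged:
At the end, for the whole second after the job is handed in: Each of the four chocolates rests, let go, on the floor of its own tray inside the bead: origin within 10 mm of the tray's origin seen from above, underside less than 2.2 mm above the tray floor, lying flat within 0.05 rad, its x axis within 0.35 rad of the tray's; jar and bowl upright (horizontal distance between heart and heart_tray below 0.01 m and z of heart in the frame of heart_tray below 0.0062 m and angle between each of heart, bell, egg, fish's own z axis and vertical below 0.05 rad and angle between the x axis of heart and the x axis of heart_tray, either way round below 0.35 rad and linear speed of each of heart, bell, egg, fish below 0.02 m/s and horizontal distance between bell and bell_tray below 0.01 m and z of bell in the frame of bell_tray below 0.0062 m and angle between the x axis of bell and the x axis of bell_tray, either way round below 0.35 rad and horizontal distance between egg and egg_tray below 0.01 m and z of egg in the frame of egg_tray below 0.0062 m and angle between the x axis of egg and the x axis of egg_tray, either way round below 0.35 rad and horizontal distance between fish and fish_tray below 0.01 m and z of fish in the frame of fish_tray below 0.0062 m and angle between the x axis of fish and the x axis of fish_tray, either way round below 0.35 rad and angle between each of sprinkle_jar, pearl_bowl's own z axis and vertical below 0.2 rad); the robot touches nothing.
It fails at once if a chocolate was let go of more than 30 mm above the table ((height (world z) of heart above 0.03 m and contact force between the fingers and heart below 0.05 N) or (height (world z) of bell above 0.03 m and contact force between the fingers and bell below 0.05 N) or (height (world z) of egg above 0.03 m and contact force between the fingers and egg below 0.05 N) or (height (world z) of fish above 0.03 m and contact force between the fingers and fish below 0.05 N)).
It fails at once if the sprinkle jar was pushed more than 30 mm or knocked over (distance of sprinkle_jar from where it was at the start of the episode above 0.03 m or angle between sprinkle_jar's own z axis and vertical above 0.5 rad).
It fails at once if the bowl of pearls was pushed more than 30 mm or knocked over (distance of pearl_bowl from where it was at the start of the episode above 0.03 m or angle between pearl_bowl's own z axis and vertical above 0.5 rad).
It also fails if it takes over 112 s, if anything falls off the work surface, if the arm or the gripper's body presses on something with over 40 N, if the wrist force passes 120 N, or if a joint passes its speed limit or range.

### The arm

A 7-joint arm with a two-finger parallel gripper is mounted at the origin on the work surface. World frame = base frame: x ahead of the robot, y to its left, z up, the work surface at z = 0. Lengths are in m, angles in rad, forces in N, time in s.
With the tool pointing down it reaches from about 0.4 to 0.85 m from the base axis. Payload 10.4 kg.
Tool frame: the origin (TCP) lies at the very end of the fingers, on their centre line; the grasp point (between the pads) lies 19 mm behind it; z points along the fingers, y is the line along which they close (so a half turn about z gives the same grasp; the last joint's range is limited). The gripper opens to 85 mm and grips with 20 to 120 N. Pads are 22 mm wide; open, the fingers measure 114 mm over their backs; the gripper's body (76 mm by 85 mm) begins 54 mm behind the grasp point. The pads swing forward as they close: fully open they stand 13 mm farther back than shut.
Start: joints at [-1.332, 0.332, -0.065, 1.46, 0.022, 1.35, -0.088], TCP at [0.162, 0.604, 0.231] pointing down, gripper open.
Joint ranges: [-2.6, 2.6], [-0.5, 2.12], [-1.47, 1.34], [0.16, 2.42], [-1.27, 4.41], [0.06, 2.06], [-2.6, 2.6]. Speed limits (rad/s): [2.22, 2.22, 2.79, 2.79, 3.14, 3.14, 3.14].

### API

Orientations are given as a unit quaternion [x, y, z, w].
In Python, from workcell import * gives the robot as it stands.
- The arm moves only by the tool step_arm, never from a script. Its argument "commands" is one flat list of numbers, 7 for each row, row after row: the finger opening in mm, from 0 to 85.4, then the shift along the world's x, y, z as a fraction of full scale, then the turn, a rotation vector about the world's x, y, z as a fraction of full scale. A call has exactly 10 rows; each row is the pose to reach, as a shift and turn from the pose commanded when the call began, turning the shorter way round; what a row does not reach only later rows make up. Full scale, the value 1, is 0.6 m for a shift and pi rad for a turn. A row lasts 1/8 s, in which the tool goes at most 62.5 mm and 10.7 degrees, less where a joint would pass 70% of its speed; a pose out of reach is approached as far as the arm can. A call with a number of a shift or a turn outside -1 to 1 is refused whole. A call with a gripper value outside its range is refused whole. The fingers move at their own pace and stop on an object; "squeeze" is the grip in N (left out, the last holds). Time passes only in rows, so rows that repeat a pose let the fingers close, or fill a call up. It gives the time, the measured TCP pose, the force, the opening and the grip force at its end, in the units of the state.
- get_obs(): the state, without advancing time (a new reading comes with each control period).
- camera(name): name is "scene" or "top"; returns the picture (384x512x3 uint8, red, green, blue); there is no depth.
- camera_params(name): a dict with "mtx" (3x3 intrinsics, pixels), "extrinsics" (4x4, takes a point from world to camera coordinates). Camera axes: x right, y down, z forward; pixel columns grow to the right and rows downward; lengths in m; the calibration is good to about 2 mm. A picture is of the moment at which its call begins. camera_params takes no time and is no camera call.
- hand_in(): hands the job in; it is judged then, once.
The state is a dict: "clock": time; "joint_pos": joint angles; "joint_velocities": joint speeds; "tau": joint torques, N m; "position": TCP position; "ee_rot": TCP orientation; "ft_force": force on the tool from outside, world axes, zero at the start; "torque": the same for the moment, N m; "grip_width": opening from 0.0 (shut) to 1.0 (fully open); "grasp_force": force on a finger pad.
Only numpy, scipy, OpenCV 4.12 (cv2) and the standard library are available. Lean on these libraries where they do the work, as an engineer would, in place of code of your own. Each camera call takes 0.05 s, during which the arm holds its last target. There are 200 camera calls.

## Working session

There is one attempt and no reset: what is moved stays moved. The work goes in short steps, Python scripts to look and compute and a tool call to move; the robot and the scene stay as the last step left them, time stands still between calls to the robot, and variables do not carry over. Pictures are saved under pics/ and viewed, at most 14 in all, crops included, and the job is handed in when it is done.

Besides the shell and the picture viewer there is one more tool, called after "Request:" as name(argument=value, ...), one argument or row to a line, values as JSON. step_arm: Moves the arm, as the interface text tells. Its arguments: {"type":"object","properties":{"commands":{"type":"array","items":{"type":"number"}},"squeeze":{"type":"number"}},"required":["commands"]}

```bash
mkdir -p pics; ls
python3 - <<'E'
from workcell import *
import cv2,numpy as np
for n in("top","scene"):
    im=camera(n); cv2.imwrite(f"pics/{n}0.png",im[:,:,::-1]); p=camera_params(n); print(n,np.round(p["mtx"],1).tolist(),np.round(p["extrinsics"],4).tolist())
o=get_obs();print({k:np.round(v,3).tolist() for k,v in o.items()})
E
```

```text
pics
top [[380.7, 0.0, 253.2], [0.0, 380.7, 192.7], [0.0, 0.0, 1.0]] [[0.0255, -0.9997, -0.0013, -0.0066], [-0.9968, -0.0253, -0.0755, 0.4261], [0.0754, 0.0032, -0.9971, 1.0635], [0.0, 0.0, 0.0, 1.0]]
scene [[410.0, 0.0, 248.5], [0.0, 410.0, 196.5], [0.0, 0.0, 1.0]] [[0.8412, 0.5407, 0.0125, -0.3743], [0.4437, -0.6767, -0.5875, -0.1482], [-0.3092, 0.4997, -0.8091, 1.259], [0.0, 0.0, 0.0, 1.0]]
{'clock': 0.1, 'joint_pos': [-1.332, 0.333, -0.065, 1.461, 0.022, 1.35, -0.089], 'joint_velocities': [-0.001, -0.003, 0.002, -0.003, -0.0, 0.002, 0.0], 'tau': [0.002, -62.674, 0.049, -39.243, 0.016, 0.007, -0.0], 'position': [0.162, 0.603, 0.231], 'ee_rot': [0.131, 0.991, -0.001, -0.0], 'ft_force': [0.248, -0.053, 0.211], 'torque': [0.031, -0.017, -0.053], 'grasp_force': 0.0, 'grip_width': 1.001}
```

View pics/top0.png

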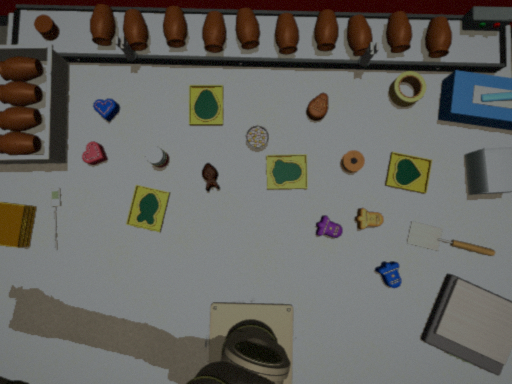

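View pics/scene0.png

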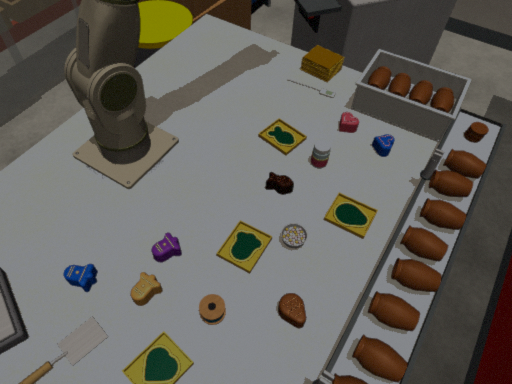

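The views show these objects (top-view pixels), with the candidates for each:
- **Heart:** pink (94,153). The blue one at (106,109) is a look-alike.
- **Bell:** beige (370,218). The purple (329,228) and blue (391,273) ones are look-alikes.
- **Egg:** (318,106). The spool at (353,161) and the bottle-shaped barrels are not it.
- **Fish:** dark (210,177).
- **Trays:** egg (207,105), bell (287,172), heart (409,172), fish (149,208).
- **To leave alone:** jar (157,157) and bowl (257,137).

Next I measure each figure by casting its silhouette onto planes at the base and top of its upright sides, from both views.

```bash
cat > h.py <<'E'
from workcell import *
import cv2,numpy as np
S=1000.; X0,Y0,N=0.2,-0.6,1200   # 1 mm grid: col=(y-Y0), row=(x-X0)
P={n:camera_params(n) for n in("top","scene")}
def proj(n,p):
    q=P[n]["mtx"]@(P[n]["extrinsics"]@np.append(p,1))[:3]; return q[:2]/q[2]
def hom(n,z):  # grid -> pixel at plane z
    M=P[n]["mtx"]@P[n]["extrinsics"][:3]
    A=np.array([[0,1/S,X0],[1/S,0,Y0],[0,0,z],[0,0,1]])
    return M@A
def rect(n,im,z,fl=cv2.INTER_LINEAR): return cv2.warpPerspective(im,hom(n,z),(N,N),flags=fl|cv2.WARP_INVERSE_MAP)
def pix2w(n,uv,z):
    g=np.linalg.solve(hom(n,z),[*uv,1]); g=g[:2]/g[2]; return np.array([X0+g[1]/S,Y0+g[0]/S])
def mask(im,kind):
    h,s,v=[c.astype(int) for c in cv2.split(cv2.cvtColor(im,cv2.COLOR_RGB2HSV))]
    m={"gold":(h>18)&(h<36)&(s>110)&(v>70)|(h>50)&(h<90)&(s>90),
       "green":(h>50)&(h<90)&(s>90)&(v<140),
       "egg":(h<17)&(s>90)&(v>30),"heart":((h>165)|(h<6))&(s>70)&(v>70),
       "fish":(v<75),"bell":(h>8)&(h<28)&(s>70)&(v>60)}[kind]
    return m.astype(np.uint8)*255
def hull(ims,kind,zs,c,r=0.09,cams=("top","scene")):
    out=None
    for n in cams:
        m=mask(ims[n],kind)
        q=proj(n,[*c,zs[-1]/2]).astype(int)
        roi=np.zeros_like(m); cv2.circle(roi,tuple(int(a) for a in q),int(400*r),255,-1); m&=roi
        nl,l,st,ce=cv2.connectedComponentsWithStats(m); k=1+np.argmax(st[1:,4]); m=(l==k).astype(np.uint8)*255
        m=cv2.morphologyEx(m,cv2.MORPH_CLOSE,np.ones((5,5)))
        cs,_=cv2.findContours(m,cv2.RETR_EXTERNAL,cv2.CHAIN_APPROX_NONE); cv2.drawContours(m,cs,-1,255,-1)
        for z in zs:
            w=rect(n,m,z)>127; out=w if out is None else out&w
    return out
def pts(w):
    r,c=np.nonzero(w); return np.c_[X0+r/S,Y0+c/S]*1000
def axes(p):
    c=p.mean(0); z=(p-c)@[1,1j]
    return c,np.degrees(np.angle((z**2).mean()))/2,np.degrees(np.angle((abs(z)**2*z).mean())),np.degrees(np.angle((z**3).mean()))/3
def ext(p,a):
    a=np.radians(a);u=np.array([np.cos(a),np.sin(a)]);v=np.array([-u[1],u[0]])
    return [(p@u).min(),(p@u).max(),(p@v).min(),(p@v).max()],u,v
E
cat > m.py <<'E'
from h import *
import cv2
ims={n:camera(n) for n in P}
np.savez("ims0.npz",**ims)
print("cam",[np.round(-P[n]["extrinsics"][:3,:3].T@P[n]["extrinsics"][:3,3],3) for n in P])
guess={"egg":(318,106),"heart":(94,153),"fish":(210,177),"bell":(370,218)}
tg={"egg":(207,105),"heart":(409,172),"fish":(149,208),"bell":(287,172)}
for k,uv in guess.items():
    c=pix2w("top",uv,.02)
    for cams in(("top","scene"),("top",)):
        p=pts(hull(ims,k,(0,.017,.034),c,cams=cams)); ce,a2,a21,a3=axes(p)
        print(k,len(p),cams[-1],"c",ce.round(1),"pca %.1f c21 %.1f c30 %.1f"%(a2,a21,a3),"size@pca",np.round([ext(p,a2)[0][1]-ext(p,a2)[0][0],ext(p,a2)[0][3]-ext(p,a2)[0][2]],1))
for k,uv in tg.items():
    c=pix2w("top",uv,.01)
    p=pts(hull(ims,"gold",(0,.014),c,r=.1)); q=pts(hull(ims,"green",(.004,),c,r=.1))
    (cx,cy),(w,h),a=cv2.minAreaRect(p.astype(np.float32))
    if w<h: a+=90
    ce,a2,a21,a3=axes(q)
    print(k,"tray mid",np.round([cx,cy],1),"size",round(w),round(h),"long axis %.1f"%a,"field c",ce.round(1),"pca %.1f c21 %.1f c30 %.1f"%(a2,a21,a3),"r",round(np.hypot(cx,cy)))
for k,uv,z in(("jar",(157,157),.07),("bowl",(257,137),.03),("spool",(353,161),.02)): print(k,pix2w("top",uv,z).round(3))
t=cv2.resize(ims["top"][80:300,70:445],None,fx=2.1,fy=2.1,interpolation=cv2.INTER_CUBIC); cv2.imwrite("pics/crop1.png",t[:,:,::-1])
E
python3 m.py
```

```text
cam [array([3.450e-01, 1.000e-03, 1.093e+00]), array([ 0.77 , -0.527,  0.936])]
egg 2421 scene c [ 680.8 -176.5] pca -28.3 c21 -26.0 c30 -27.1 size@pca [64.9 52.4]
egg 2511 top c [ 681.2 -176.8] pca -28.6 c21 -24.5 c30 -26.8 size@pca [64.9 53.6]
heart 639 scene c [520.4 476.3] pca -9.8 c21 -8.9 c30 -6.0 size@pca [56.1 28. ]
heart 1555 top c [529.2 467.2] pca -23.4 c21 79.8 c30 8.0 size@pca [60.4 42.6]
fish 2187 scene c [468.8 127.6] pca 13.4 c21 -164.0 c30 -39.1 size@pca [73.9 42.7]
fish 2276 top c [469.6 127.8] pca 13.8 c21 -161.9 c30 -34.8 size@pca [76.3 43.6]
bell 2168 scene c [ 360.1 -324.7] pca 86.7 c21 -34.9 c30 31.7 size@pca [63.2 54.1]
bell 2316 top c [ 360.7 -325. ] pca 88.7 c21 12.3 c30 31.6 size@pca [64.1 54.1]
egg tray mid [679.2 149.5] size 112 91 long axis 2.2 field c [679. 150.] pca 2.2 c21 -2.7 c30 0.4 r 695
heart tray mid [ 496.3 -438.6] size 113 96 long axis 79.9 field c [ 497.9 -434. ] pca -8.7 c21 71.8 c30 19.3 r 662
fish tray mid [375.5 305.6] size 92 114 long axis 168.1 field c [374.1 305.4] pca -10.7 c21 166.5 c30 43.5 r 484
bell tray mid [489.7 -89.1] size 95 112 long axis 93.5 field c [490.  -87.1] pca -88.4 c21 -74.9 c30 33.1 r 498
jar [0.513 0.268]
bowl [ 0.583 -0.003]
spool [ 0.523 -0.277]
```

View pics/crop1.png

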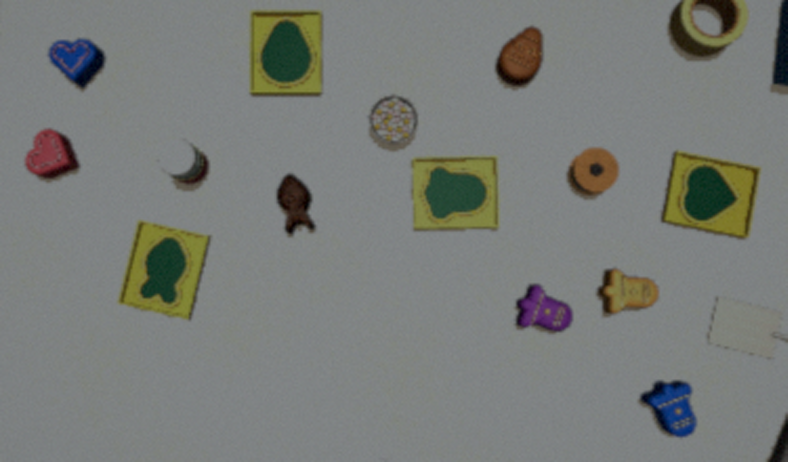

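The crop confirms the choices: pink heart (50,155), mid-brown egg (520,57), dark fish (294,203) and beige bell (630,290). The masks lose the dark sides, so I'll fix the thresholds and check them in overlays.

```bash
cat > m2.py <<'E'
from h import *
import h
ims=dict(np.load("ims0.npz"))
guess={"egg":(318,106),"heart":(94,153),"fish":(210,177),"bell":(370,218)}
tg={"egg":(207,105),"heart":(409,172),"fish":(149,208),"bell":(287,172)}
def mask(im,kind):
    b=im.astype(int); R,G,B=b[...,0],b[...,1],b[...,2]
    if kind=="gold": m=(np.minimum(R,G)-B>18)|(G-R>12)
    elif kind=="green": m=(G-R>12)
    elif kind=="heart": m=R-G>15
    elif kind=="fish": m=(R-B>9)|(b.max(2)<48)
    else: m=R-B>15
    return m.astype(np.uint8)*255
h.mask=mask
tiles=[]
for k,uv in guess.items():
    c=pix2w("top",uv,.02)
    for cams in(("top","scene"),("top",),("scene",)):
        p=pts(hull(ims,k,(0,.017,.034),c,r=.07,cams=cams)); ce,a2,a21,a3=axes(p); e=ext(p,a2)[0]
        print(k,len(p),cams,"c",ce.round(1),"pca %.1f c21 %.1f c30 %.1f"%(a2,a21,a3),"size@pca",np.round([e[1]-e[0],e[3]-e[2]],1))
    row=[]
    for n in P:
        im=cv2.resize(ims[n],None,fx=6,fy=6,interpolation=cv2.INTER_CUBIC); m=cv2.resize(mask(ims[n],k),None,fx=6,fy=6)
        im=np.clip(im*1.6,0,255).astype(np.uint8)
        cs,_=cv2.findContours((m>127).astype(np.uint8),cv2.RETR_LIST,cv2.CHAIN_APPROX_NONE); cv2.drawContours(im,cs,-1,(0,255,255),1)
        q=(proj(n,[*c,.017])*6).astype(int); row.append(im[q[1]-145:q[1]+145,q[0]-99:q[0]+99])
    tiles.append(np.vstack(row))
cv2.imwrite("pics/ov1.png",np.hstack(tiles)[:,:,::-1])
for k,uv in tg.items():
    c=pix2w("top",uv,.01)
    for cams in(("top",),("top","scene")):
        p=pts(hull(ims,"gold",(0,.014),c,r=.1,cams=cams)); q=pts(hull(ims,"green",(.004,),c,r=.1,cams=cams))
        (cx,cy),(w,hh),a=cv2.minAreaRect(p.astype(np.float32))
        if w<hh: a+=90
        ce,a2,a21,a3=axes(q); e,u,v=ext(q,a)
        print(k,cams[-1],"mid",np.round([cx,cy],1),"size",round(w),round(hh),"axis %.1f"%a,"field c",ce.round(1),"pca %.1f c21 %.1f c30 %.1f"%(a2,a21,a3),"fieldmid",np.round((e[0]+e[1])/2*u+(e[2]+e[3])/2*v,1),"ext",round(e[1]-e[0]),round(e[3]-e[2]))
E
python3 m2.py
```

```text
egg 2900 ('top', 'scene') c [ 677.3 -174.9] pca -24.2 c21 -32.6 c30 -28.6 size@pca [74.9 54.8]
egg 3116 ('top',) c [ 676.8 -174.8] pca -23.6 c21 -32.8 c30 -31.3 size@pca [81.8 55.6]
egg 3015 ('scene',) c [ 676.7 -174.8] pca -23.1 c21 -34.5 c30 -26.7 size@pca [74.7 56.2]
heart 2344 ('top', 'scene') c [526.  462.5] pca -21.4 c21 62.6 c30 8.7 size@pca [62.8 55.8]
heart 2385 ('top',) c [526.3 462.7] pca -17.2 c21 42.6 c30 8.8 size@pca [64.  56.5]
heart 2668 ('scene',) c [525.8 461.6] pca -27.2 c21 111.0 c30 8.2 size@pca [66.7 59.1]
fish 2035 ('top', 'scene') c [467.7 127.8] pca 11.9 c21 -163.0 c30 -48.1 size@pca [70.9 39.2]
fish 2271 ('top',) c [466.4 127.3] pca 13.7 c21 -148.5 c30 -27.1 size@pca [77.  41.5]
fish 2096 ('scene',) c [467.5 127.9] pca 11.5 c21 -165.4 c30 -50.8 size@pca [71.9 42. ]
bell 2702 ('top', 'scene') c [ 359.7 -320.9] pca -89.7 c21 -85.5 c30 29.0 size@pca [70.1 58. ]
bell 2894 ('top',) c [ 360.1 -321.3] pca -87.4 c21 -81.1 c30 29.6 size@pca [70.6 59.7]
bell 2778 ('scene',) c [ 359.4 -320.6] pca -89.9 c21 -93.8 c30 29.2 size@pca [71. 59.]
egg top mid [680.7 149.5] siz
[... 345 characters left out ...]
 -439. ] ext 67 74
heart scene mid [ 496.6 -439.5] size 117 99 axis 80.1 field c [ 497.2 -434.3] pca -11.0 c21 76.7 c30 20.1 fieldmid [ 496.2 -438.9] ext 67 73
fish top mid [375.4 304.5] size 100 119 axis 168.7 field c [374.5 304.6] pca -11.0 c21 171.8 c30 -13.5 fieldmid [375.7 304.7] ext 85 54
fish scene mid [374.8 304.8] size 98 117 axis 168.8 field c [374.  304.9] pca -10.4 c21 160.7 c30 21.3 fieldmid [374.8 305.2] ext 82 51
bell top mid [490.5 -89.4] size 102 119 axis 92.2 field c [490.5 -87.5] pca -86.3 c21 -87.6 c30 32.7 fieldmid [491.3 -90. ] ext 81 69
bell scene mid [489.5 -89.6] size 99 116 axis 93.0 field c [489.3 -87.2] pca -87.6 c21 -78.4 c30 33.7 fieldmid [490.1 -89.9] ext 80 67
```

View pics/ov1.png

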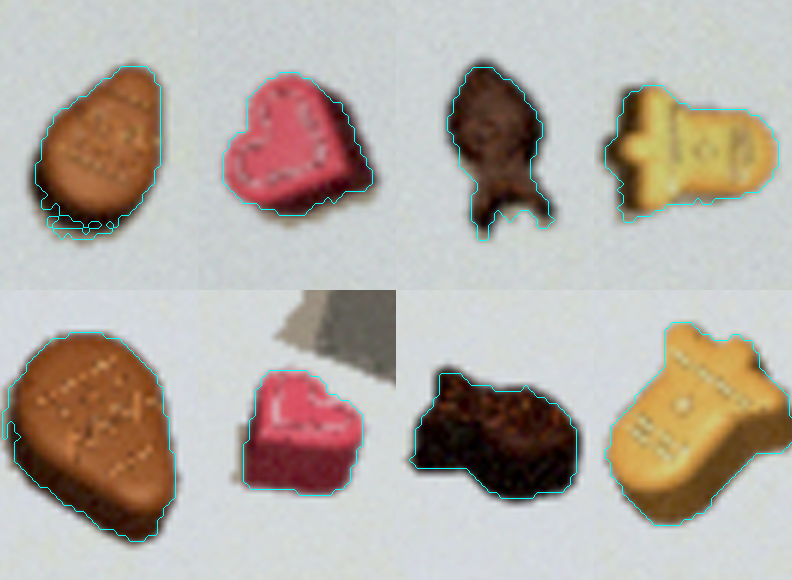

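Masks now follow the silhouettes. Egg narrow end points up-right, heart notch up-left, fish nose up, bell top right. Tray sizes measure about 98 x 116 mm, as they should. Now origins from the extents along the axes.

```bash
sed -n '/^def mask/,/^h.mask/p' m2.py > mk.py; sed -i '1i from h import *\nimport h' mk.py
cat > m3.py <<'E'
from mk import *
ims=dict(np.load("ims0.npz"))
g={"egg":((318,106),-27,9.5),"heart":((94,153),68.7,2.7),"fish":((210,177),12.5,-8.5),"bell":((370,218),-90,-2.5)}
for k,(uv,a,off) in g.items():
    c=pix2w("top",uv,.02)
    for cams in(("top","scene"),("top",),("scene",)):
        e,u,v=ext(pts(hull(ims,k,(0,.017,.034),c,r=.07,cams=cams)),a)
        o=((e[0]+e[1])/2-off)*u+(e[2]+e[3])/2*v
        print(k,cams[-1],len(cams),"origin",o.round(1),"size",round(e[1]-e[0]),round(e[3]-e[2]))
E
python3 m3.py
```

```text
egg scene 2 origin [ 671.6 -171.5] size 75 55
egg top 1 origin [ 670.  -170.2] size 82 56
egg scene 1 origin [ 671.2 -172.4] size 75 57
heart scene 2 origin [523.4 455.8] size 56 63
heart top 1 origin [523.8 455.6] size 56 64
heart scene 1 origin [522.6 455.5] size 59 66
fish scene 2 origin [476.9 129. ] size 71 39
fish top 1 origin [474.4 128.8] size 77 42
fish scene 1 origin [476.8 130.4] size 72 42
bell scene 2 origin [ 360.  -325.5] size 70 58
bell top 1 origin [ 361.  -325.5] size 70 60
bell scene 1 origin [ 359.5 -325. ] size 71 59
```

Request:
step_arm(
  commands=[85,0.617,-0.24,-0.15,0,0,-0.285,85,0.617,-0.24,-0.15,0,0,-0.285,85,0.617,-0.24,-0.15,0,0,-0.285,85,0.617,-0.24,-0.15,0,0,-0.285,85,0.617,-0.24,-0.15,0,0,-0.285,85,0.617,-0.24,-0.15,0,0,-0.285,85,0.617,-0.24,-0.15,0,0,-0.285,85,0.617,-0.24,-0.15,0,0,-0.285,85,0.617,-0.24,-0.15,0,0,-0.285,85,0.617,-0.24,-0.15,0,0,-0.285],
  squeeze=40,
)

```text
clock: 1.45
position: [0.5306, 0.4612, 0.1418]
ee_rot: [0.546, 0.838, 0.0, -0.0]
ft_force: [-0.4, 1.0, 1.1]
grip_width: 0.998
grasp_force: 0.0
```

Request:
step_arm(
  commands=[85,0,0,-0.1,0,0,0,85,0,0,-0.18,0,0,0,85,0,0,-0.226,0,0,0,85,0,0,-0.226,0,0,0,85,0,0,-0.226,0,0,0,45,0,0,-0.226,0,0,0,45,0,0,-0.226,0,0,0,45,0,0,-0.226,0,0,0,45,0,0,-0.226,0,0,0,45,0,0,-0.226,0,0,0],
)

```text
clock: 2.7
position: [0.5325, 0.4604, 0.0075]
ee_rot: [0.547, 0.837, 0.001, 0.0]
ft_force: [-1.8, -0.8, 6.4]
grip_width: 0.661
grasp_force: 42.5
```

Request:
step_arm(
  commands=[45,0,0,0.1,0,0,0,45,0,0,0.2,0,0,0,45,0,-0.05,0.24,0,0,0,45,-0.005,-0.15,0.24,0,0,0.01,45,-0.01,-0.25,0.24,0,0,0.02,45,-0.015,-0.35,0.24,0,0,0.03,45,-0.02,-0.45,0.24,0,0,0.04,45,-0.025,-0.55,0.24,0,0,0.05,45,-0.03,-0.65,0.24,0,0,0.06,45,-0.03,-0.75,0.24,0,0,0.063],
)

```text
clock: 3.95
position: [0.5137, 0.0079, 0.1506]
ee_rot: [0.461, 0.887, 0.001, 0.0]
ft_force: [1.4, 0.1, -0.5]
grip_width: 0.657
grasp_force: 43.3
```

Run:
```python
from h import *
im=camera("scene"); o=get_obs(); q=proj("scene",o["position"]).astype(int); print(q,o["position"],o["grasp_force"])
cv2.imwrite("pics/held.png",cv2.resize(im[max(q[1]-70,0):q[1]+60,max(q[0]-80,0):q[0]+80],None,fx=4,fy=4,interpolation=cv2.INTER_CUBIC)[:,:,::-1])
```

```text
[273 193] [ 0.51341209 -0.0014776   0.15079472] 43.36181938648224
```

View pics/held.png

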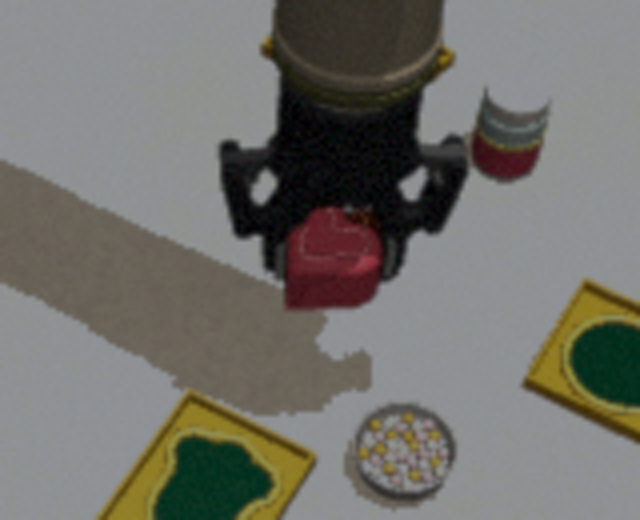

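The pink heart is held between the pads at crop (335,260), level. The bowl (405,450) and jar (510,135) are untouched.

Request:
step_arm(
  commands=[45,-0.002,-0.1,0,0,0,0,45,-0.004,-0.2,0,0,0,0,45,-0.006,-0.3,0,0,0,0,45,-0.008,-0.4,0,0,0,0,45,-0.01,-0.5,0,0,0,0,45,-0.012,-0.6,0,0,0,0,45,-0.015,-0.7,0,0,0,0,45,-0.017,-0.745,-0.05,0,0,0,45,-0.017,-0.745,-0.1,0,0,0,45,-0.017,-0.745,-0.1,0,0,0],
)

```text
clock: 5.25
position: [0.5028, -0.4361, 0.0878]
ee_rot: [0.462, 0.887, 0.0, -0.002]
ft_force: [-0.5, -1.2, -0.6]
grip_width: 0.659
grasp_force: 43.3
```

Request:
step_arm(
  commands=[45,0,0,-0.05,0,0,0,45,0,0,-0.1,0,0,0,45,0,0,-0.12,0,0,0,45,0,0,-0.125,0,0,0,45,0,0,-0.128,0,0,0,45,0,0,-0.13,0,0,0,45,0,0,-0.132,0,0,0,45,0,0,-0.132,0,0,0,45,0,0,-0.132,0,0,0,45,0,0,-0.132,0,0,0],
)

```text
clock: 6.5
position: [0.5041, -0.4376, 0.0115]
ee_rot: [0.461, 0.887, 0.0, 0.001]
ft_force: [-1.2, 1.2, 5.6]
grip_width: 0.657
grasp_force: 44.0
```

Run:
```python
from h import *
o=get_obs(); print({k:np.round(o[k],4) for k in("position","ft_force","grip_width")})
for n in P:
    im=camera(n); q=proj(n,[.497,-.44,.02]).astype(int); cv2.imwrite(f"pics/pl_{n}.png",im[:,:,::-1])
    c=im[max(q[1]-45,0):q[1]+45,q[0]-50:q[0]+50]; globals()[n]=cv2.resize(c,(390,350),interpolation=cv2.INTER_CUBIC)
cv2.imwrite("pics/pl1.png",np.hstack([top,scene])[:,:,::-1])
```

```text
{'position': array([ 0.5041, -0.4376,  0.0115]), 'ft_force': array([-1.217 ,  1.1962,  5.5665]), 'grip_width': np.float64(0.6566)}
```

View pics/pl1.png

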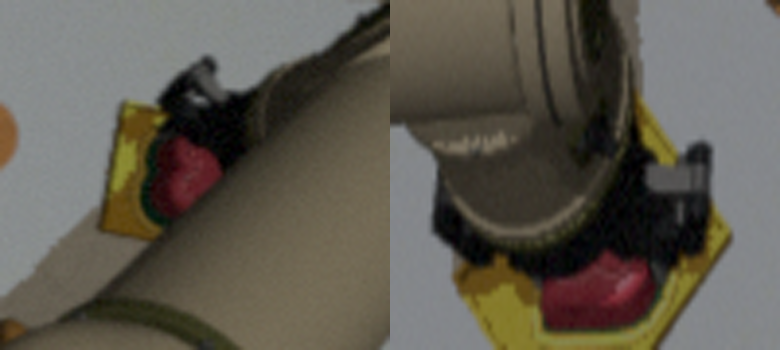

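The heart is seated: measured z matches the floor contact (pick height plus 4 mm), and it lies within the green field. Release and lift.

Request:
step_arm(
  commands=[68,0,0,0,0,0,0,68,0,0,0,0,0,0,68,0,0,0,0,0,0,68,0,0,0.02,0,0,0,68,0,0,0.06,0,0,0,68,0,0,0.12,0,0,0,75,0,0,0.2,0,0,0,85,0,0,0.24,0,0,0,85,0,0.1,0.24,0,0,0,85,0,0.2,0.24,0,0,0],
)

```text
clock: 7.85
position: [0.5036, -0.3165, 0.1556]
ee_rot: [0.462, 0.887, 0.0, 0.001]
ft_force: [1.8, 0.6, 0.6]
grip_width: 0.991
grasp_force: 0.0
```

```bash
cat > chk.py <<'E'
import sys
from mk import *
T={"heart":((.4961,-.4425),80.1,2.7),"bell":((.4898,-.0920),-87,-2.5),"egg":((.6731,.1494),1.6,9.5),"fish":((.3833,.3030),-11.3,-8.5)}
k=sys.argv[1]; o,a,off=T[k]; o=np.array(o)
for n in sys.argv[2:]:
    im=camera(n); m=pts(hull({n:im},k,(.004,.021,.038),o,r=.06,cams=(n,)))
    e,u,v=ext(m,a); ce,a2,a21,a3=axes(m)
    org=((e[0]+e[1])/2-off)*u+(e[2]+e[3])/2*v
    print(n,"err mm",(org-o*1000).round(1),"size",round(e[1]-e[0]),round(e[3]-e[2]),"pca %.0f c21 %.0f c30 %.0f"%(a2,a21,a3))
    q=proj(n,[*o,.02]).astype(int); cv2.imwrite(f"pics/chk_{k}_{n}.png",cv2.resize(im[q[1]-30:q[1]+30,q[0]-32:q[0]+32],None,fx=6,fy=6,interpolation=cv2.INTER_CUBIC)[:,:,::-1])
E
python3 chk.py heart top scene
python3 - <<'E'
import cv2,numpy as np
cv2.imwrite("pics/c_heart.png",np.hstack([cv2.imread(f"pics/chk_heart_{n}.png") for n in("top","scene")]))
E
```

```text
Traceback (most recent call last):
  File "chk.py", line 6, in <module>
    im=camera(n); m=pts(hull({n:im},k,(.004,.021,.038),o,r=.06,cams=(n,)))
                        ~~~~^^^^^^^^^^^^^^^^^^^^^^^^^^^^^^^^^^^^^^^^^^^^^
  File "h.py", line 27, in hull
    nl,l,st,ce=cv2.connectedComponentsWithStats(m); k=1+np.argmax(st[1:,4]); m=(l==k).astype(np.uint8)*255
                                                        ~~~~~~~~~^^^^^^^^^^
ValueError: attempt to get argmax of an empty sequence
[ WARN:0@0.007] global loadsave.cpp:275 findDecoder imread_('pics/chk_heart_top.png'): can't open/read file: check file path/integrity
[ WARN:0@0.007] global loadsave.cpp:275 findDecoder imread_('pics/chk_heart_scene.png'): can't open/read file: check file path/integrity
Traceback (most recent call last):
cv2.error: OpenCV(4.12.0) :-1: error: (-5:Bad argument) in function 'imwrite'
> Overload resolution failed:
>  - img data type = object is not supported
>  - Expected Ptr<cv::UMat> for argument 'img'
```

Request:
step_arm(
  commands=[85,-0.1,-0.006,0,0,0,-0.06,85,-0.2,-0.016,-0.03,0,0,-0.12,85,-0.24,-0.016,-0.09,0,0,-0.195,85,-0.24,-0.016,-0.09,0,0,-0.195,85,-0.24,-0.016,-0.09,0,0,-0.195,85,-0.24,-0.016,-0.09,0,0,-0.195,85,-0.24,-0.016,-0.15,0,0,-0.195,85,-0.24,-0.016,-0.22,0,0,-0.195,85,-0.24,-0.016,-0.247,0,0,-0.195,85,-0.24,-0.016,-0.247,0,0,-0.195],
)

```text
clock: 9.15
position: [0.3595, -0.327, 0.0062]
ee_rot: [0.707, 0.707, -0.0, -0.001]
ft_force: [-0.4, -0.1, 0.3]
grip_width: 0.996
grasp_force: 0.0
```

Request:
step_arm(
  commands=[28,0,0,0,0,0,0,28,0,0,0,0,0,0,28,0,0,0,0,0,0,28,0,0,0,0,0,0,28,0,0,0,0,0,0,28,0,0,0,0,0,0,28,0,0,0,0,0,0,28,0,0,0,0,0,0,28,0,0,0,0,0,0,28,0,0,0,0,0,0],
)

```text
clock: 10.4
position: [0.3605, -0.3272, 0.0074]
ee_rot: [0.707, 0.707, 0.001, 0.001]
ft_force: [-0.4, 1.7, 8.2]
grip_width: 0.464
grasp_force: 39.4
```

Request:
step_arm(
  commands=[28,0,0,0.1,0,0,0,28,0,0,0.18,0,0,0,28,0.05,0.09,0.18,0,0,0.004,28,0.1,0.18,0.18,0,0,0.008,28,0.15,0.27,0.18,0,0,0.012,28,0.2,0.35,0.18,0,0,0.016,28,0.217,0.389,0.17,0,0,0.017,28,0.217,0.389,0.12,0,0,0.017,28,0.217,0.389,0.08,0,0,0.017,28,0.217,0.389,0.05,0,0,0.017],
)

```text
clock: 11.65
position: [0.4898, -0.0934, 0.0357]
ee_rot: [0.688, 0.725, -0.0, -0.0]
ft_force: [-0.3, -0.3, -1.0]
grip_width: 0.467
grasp_force: 40.7
```

Request:
step_arm(
  commands=[28,0,0,-0.02,0,0,0,28,0,0,-0.03,0,0,0,28,0,0,-0.035,0,0,0,28,0,0,-0.039,0,0,0,28,0,0,-0.041,0,0,0,28,0,0,-0.043,0,0,0,28,0,0,-0.043,0,0,0,28,0,0,-0.043,0,0,0,28,0,0,-0.043,0,0,0,28,0,0,-0.043,0,0,0],
)

```text
clock: 12.9
position: [0.4902, -0.0935, 0.0114]
ee_rot: [0.688, 0.725, 0.0, -0.0]
ft_force: [-5.9, 0.6, 12.7]
grip_width: 0.468
grasp_force: 41.9
```

Run:
```python
from h import *
a=[]
for n,p in(("top",[.49,-.09,.02]),("scene",[.49,-.09,.02]),("top",[.497,-.44,.02]),("scene",[.497,-.44,.02])):
    im=camera(n); q=proj(n,p).astype(int)
    a.append(cv2.resize(im[q[1]-30:q[1]+30,q[0]-40:q[0]+40],(400,300),interpolation=cv2.INTER_CUBIC))
cv2.imwrite("pics/pl2.png",np.vstack([np.hstack(a[:2]),np.hstack(a[2:])])[:,:,::-1])
```

```text
(no output)
```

View pics/pl2.png

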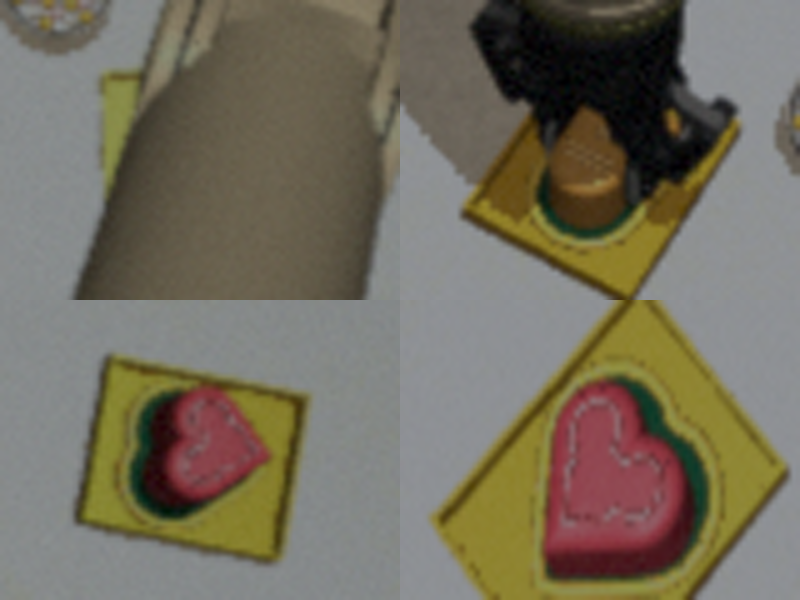

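The heart (lower row) lies inside its green field, and the bell sits centred in its field at floor height. Release the bell and go on to the egg.

Request:
step_arm(
  commands=[52,0,0,0,0,0,0,52,0,0,0,0,0,0,52,0,0,0,0,0,0,52,0,0,0.02,0,0,0,52,0,0,0.06,0,0,0,60,0,0,0.12,0,0,0,85,0,0,0.18,0,0,0,85,0.08,-0.035,0.2,0,0,0.05,85,0.16,-0.07,0.2,0,0,0.1,85,0.25,-0.11,0.2,0,0,0.15],
)

```text
clock: 14.35
position: [0.6418, -0.1594, 0.1319]
ee_rot: [0.497, 0.868, 0.001, 0.001]
ft_force: [1.7, -0.4, 1.6]
grip_width: 0.995
grasp_force: 0.0
```

Request:
step_arm(
  commands=[85,0.052,-0.02,-0.02,0,0,0.06,85,0.052,-0.02,-0.05,0,0,0.12,85,0.052,-0.02,-0.05,0,0,0.183,85,0.052,-0.02,-0.05,0,0,0.183,85,0.052,-0.02,-0.05,0,0,0.183,85,0.052,-0.02,-0.12,0,0,0.183,85,0.052,-0.02,-0.18,0,0,0.183,85,0.052,-0.02,-0.209,0,0,0.183,85,0.052,-0.02,-0.209,0,0,0.183,85,0.052,-0.02,-0.209,0,0,0.183],
)

```text
clock: 15.6
position: [0.6722, -0.1719, 0.007]
ee_rot: [0.234, 0.972, 0.0, 0.001]
ft_force: [0.2, 0.5, -0.1]
grip_width: 0.992
grasp_force: 0.0
```

Request:
step_arm(
  commands=[45,0,0,0,0,0,0,45,0,0,0,0,0,0,45,0,0,0,0,0,0,45,0,0,0,0,0,0,45,0,0,0,0,0,0,45,0,0,0,0,0,0,45,0,0,0,0,0,0,45,0,0,0,0,0,0,45,0,0,0,0,0,0,45,0,0,0,0,0,0],
)

```text
clock: 16.85
position: [0.6719, -0.1717, 0.0065]
ee_rot: [0.234, 0.972, 0.0, 0.001]
ft_force: [-1.3, 0.2, 6.2]
grip_width: 0.671
grasp_force: 42.7
```

Run:
```python
from h import *
a=[]
for n,p in(("top",[.67,-.17,.03]),("scene",[.67,-.17,.03]),("top",[.49,-.09,.02]),("scene",[.49,-.09,.02])):
    im=camera(n); q=proj(n,p).astype(int)
    a.append(cv2.resize(im[q[1]-30:q[1]+30,q[0]-40:q[0]+40],(400,300),interpolation=cv2.INTER_CUBIC))
cv2.imwrite("pics/pl3.png",np.vstack([np.hstack(a[:2]),np.hstack(a[2:])])[:,:,::-1])
```

```text
(no output)
```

View pics/pl3.png

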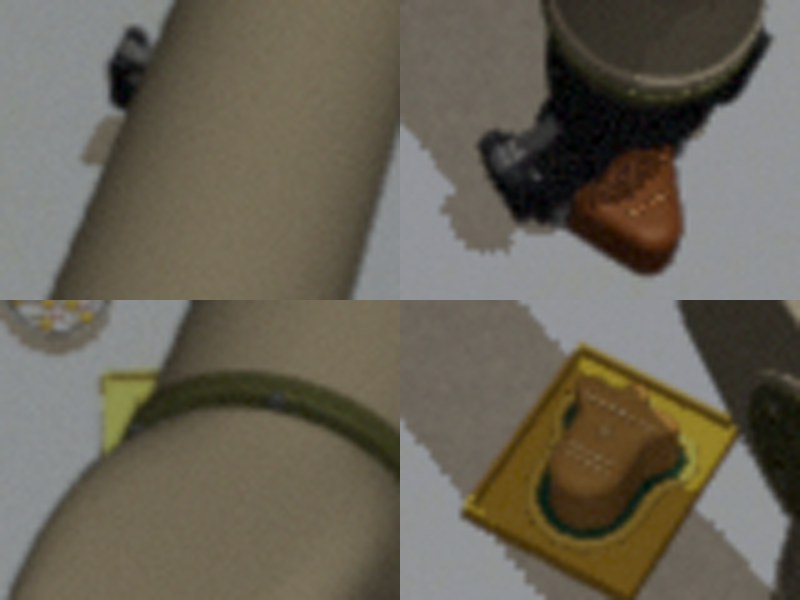

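The egg is gripped at 57 mm (its own width is 58), and the bell lies flat inside its bead. Carry the egg to its tray.

Request:
step_arm(
  commands=[45,0,0,0.1,0,0,0,45,0,0,0.18,0,0,0,45,0,0.1,0.18,0,0,0.03,45,0,0.2,0.18,0,0,0.06,45,0,0.3,0.18,0,0,0.09,45,0.003,0.4,0.18,0,0,0.12,45,0.003,0.5,0.18,0,0,0.159,45,0.003,0.534,0.15,0,0,0.159,45,0.003,0.534,0.1,0,0,0.159,45,0.003,0.534,0.05,0,0,0.159],
)

```text
clock: 18.3
position: [0.6729, 0.1484, 0.0341]
ee_rot: [-0.013, 1.0, -0.0, 0.0]
ft_force: [0.4, -0.7, -1.3]
grip_width: 0.67
grasp_force: 43.2
```

Run:
```python
from h import *
o=get_obs(); print(o["position"])
a=[]
for n,p in(("top",[.68,.15,.03]),("scene",[.68,.15,.03])):
    im=camera(n); q=proj(n,p).astype(int); print(n,q)
    im=np.clip(im*1.5,0,255).astype(np.uint8)
    a.append(cv2.resize(im[q[1]-30:q[1]+50,q[0]-40:q[0]+40],(400,400),interpolation=cv2.INTER_CUBIC))
cv2.imwrite("pics/pl4.png",np.hstack(a)[:,:,::-1])
```

```text
[0.67289398 0.14841016 0.03407144]
top [204 102]
scene [352 209]
```

View pics/pl4.png

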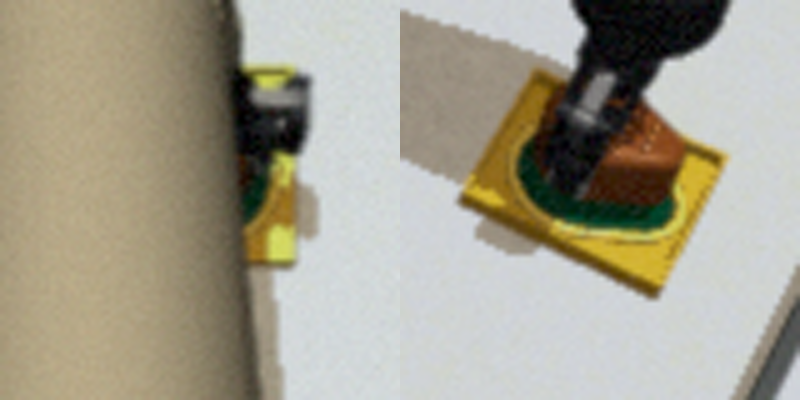

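The egg hangs over its tray with the narrow end at the field's narrow end; its lower tip edge is at about crop (672,205). Cast that tip to check the position.

Run:
```python
from h import *
for c in((672,205),(682,180),(595,195)):
    print(pix2w("scene",(312+(c[0]-400)/5,179+c[1]/5),.0275).round(4))
print("expected tip",.6731+.048*np.cos(.028),.1494+.048*np.sin(.028))
g=lambda p:(proj("scene",p)-[312,179])*5+[400,0]
print("exp tip bottom px",g([.7211,.1507,.0275]),"flank",g([.7,.132,.0275]), "tip r",g([.7131,.1627,.0275]),g([.7131,.1387,.0275]))
```

```text
[0.7246 0.1406]
[0.7228 0.1583]
[0.6878 0.124 ]
expected tip 0.7210811852292799 0.15074382439088402
exp tip bottom px [673.40018475 188.53686704] flank [622.35715188 195.01406737] tip r [668.3872184  165.95922059] [650.35767666 197.4974262 ]
```

```bash
cat > sup.py <<'E'
from mk import *
import sys
def held(img,kind,rg,z,c,r=40):
    b=img.astype(int); m=((b[...,0]-b[...,1]>rg)).astype(np.uint8)*255
    q=proj("scene",[*c,z]); roi=np.zeros_like(m); cv2.circle(roi,tuple(int(t) for t in q),r,255,-1); m&=roi
    nl,l,st,_=cv2.connectedComponentsWithStats(m); k=1+np.argmax(st[1:,4])
    cs,_=cv2.findContours((l==k).astype(np.uint8),cv2.RETR_EXTERNAL,cv2.CHAIN_APPROX_NONE)
    return np.array([pix2w("scene",p,z) for p in cs[0][:,0]])*1000
if __name__=="__main__":
    ims=dict(np.load("ims0.npz")); f=pts(hull(ims,"green",(.004,),(.68,.15),r=.1,cams=("scene",)))
    img=camera("scene"); p=held(img,"egg",14,.0275,(.68,.15)); print(len(p))
    for a in(15,0,-15,-30,-45,-60,-75,-90):
        u=np.array([np.cos(np.radians(a)),np.sin(np.radians(a))])
        o=u@[673.1,149.4]; print(a,"egg %.1f field-6 %.1f"%((p@u).max()-o,(f@u).max()-o-6))
E
python3 sup.py
```

```text
224
15 egg 70.1 field-6 44.4
0 egg 64.9 field-6 43.9
-15 egg 76.9 field-6 42.6
-30 egg 85.9 field-6 39.5
-45 egg 89.1 field-6 34.5
-60 egg 86.2 field-6 28.3
-75 egg 77.4 field-6 26.9
-90 egg 67.2 field-6 27.4
```

```bash
sed -i 's/((b\[...,0\]-b\[...,1\]>rg))/((b[...,0]>1.5*b[...,1])\&(b[...,0]-b[...,1]>rg))/' sup.py; python3 sup.py
python3 - <<'E'
from sup import *
img=camera("scene"); 
print([img[y,x].tolist() for x,y in((352,216),(360,212),(366,214),(345,217),(330,212),(372,225))])
E
```

```text
55
15 egg 49.6 field-6 44.4
0 egg 44.7 field-6 43.9
-15 egg 43.6 field-6 42.6
-30 egg 39.8 field-6 39.5
-45 egg 34.9 field-6 34.5
-60 egg 28.7 field-6 28.3
-75 egg 25.1 field-6 26.9
-90 egg 22.4 field-6 27.4
[[39, 17, 9], [43, 23, 15], [37, 18, 0], [8, 25, 14], [96, 70, 19], [139, 141, 141]]
```

The egg outline agrees with the field inset by 6 mm to about 1-3 mm in all the visible directions. Lower it.

Request:
step_arm(
  commands=[45,0,0,-0.02,0,0,0,45,0,0,-0.03,0,0,0,45,0,0,-0.035,0,0,0,45,0,0,-0.039,0,0,0,45,0,0,-0.041,0,0,0,45,0,0,-0.043,0,0,0,45,0,0,-0.044,0,0,0,45,0,0,-0.044,0,0,0,45,0,0,-0.044,0,0,0,45,0,0,-0.044,0,0,0],
)

```text
clock: 19.8
position: [0.673, 0.1489, 0.0105]
ee_rot: [-0.014, 1.0, 0.0, 0.0]
ft_force: [-8.7, -1.3, 13.5]
grip_width: 0.665
grasp_force: 44.6
```

Request:
step_arm(
  commands=[64,0,0,0,0,0,0,64,0,0,0,0,0,0,64,0,0,0,0,0,0,64,0,0,0.02,0,0,0,64,0,0,0.05,0,0,0,64,0,0,0.1,0,0,0,75,0,0,0.18,0,0,0,85,-0.1,-0.01,0.2,0,0,0.02,85,-0.2,-0.02,0.2,0,0,0.04,85,-0.3,-0.034,0.18,0,0,0.061],
)

```text
clock: 21.05
position: [0.4924, 0.1287, 0.1189]
ee_rot: [-0.11, 0.994, 0.001, 0.002]
ft_force: [-0.5, 1.0, 0.7]
grip_width: 0.996
grasp_force: 0.0
```

Request:
step_arm(
  commands=[85,-0.029,0,-0.03,0,0,0,85,-0.029,0,-0.05,0,0,0,85,-0.029,0,-0.05,0,0,0,85,-0.029,0,-0.1,0,0,0,85,-0.029,0,-0.15,0,0,0,85,-0.029,0,-0.18,0,0,0,85,-0.029,0,-0.186,0,0,0,85,-0.029,0,-0.186,0,0,0,85,-0.029,0,-0.186,0,0,0,85,-0.029,0,-0.186,0,0,0],
)

```text
clock: 22.3
position: [0.4761, 0.1287, 0.0059]
ee_rot: [-0.109, 0.994, 0.0, 0.001]
ft_force: [-0.7, 0.5, 0.2]
grip_width: 0.992
grasp_force: 0.0
```

Request:
step_arm(
  commands=[30,0,0,0,0,0,0,30,0,0,0,0,0,0,30,0,0,0,0,0,0,30,0,0,0,0,0,0,30,0,0,0,0,0,0,30,0,0,0,0,0,0,30,0,0,0,0,0,0,30,0,0,0,0,0,0,30,0,0,0,0,0,0,30,0,0,0,0,0,0],
)

```text
clock: 23.55
position: [0.4757, 0.1286, 0.0054]
ee_rot: [-0.109, 0.994, 0.0, 0.0]
ft_force: [-1.5, 0.6, 6.2]
grip_width: 0.507
grasp_force: 40.6
```

Run:
```python
from h import *
a=[]
for n,p in(("scene",[.475,.129,.03]),("scene",[.68,.15,.03])):
    im=np.clip(camera(n)*1.5,0,255).astype(np.uint8); q=proj(n,p).astype(int)
    a.append(cv2.resize(im[q[1]-40:q[1]+40,q[0]-40:q[0]+40],(400,400),interpolation=cv2.INTER_CUBIC))
cv2.imwrite("pics/pl5.png",np.hstack(a)[:,:,::-1])
```

```text
(no output)
```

View pics/pl5.png

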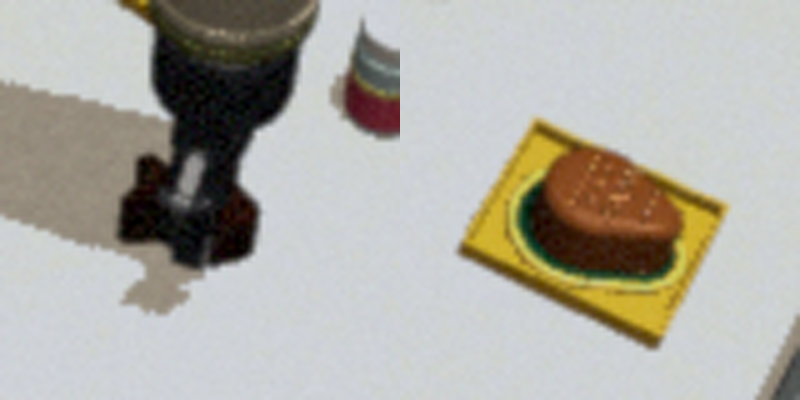

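The egg lies inside its bead, narrow end right, and the fish is gripped at 43 mm (its width is 44). Carry it to its tray.

Request:
step_arm(
  commands=[30,0,0,0.1,0,0,0,30,0,0,0.2,0,0,0,30,-0.04,0.08,0.2,0,0,-0.04,30,-0.08,0.16,0.2,0,0,-0.08,30,-0.12,0.23,0.2,0,0,-0.12,30,-0.154,0.29,0.19,0,0,-0.132,30,-0.154,0.29,0.15,0,0,-0.132,30,-0.154,0.29,0.1,0,0,-0.132,30,-0.154,0.29,0.05,0,0,-0.132,30,-0.154,0.29,0.05,0,0,-0.132],
)

```text
clock: 24.9
position: [0.3817, 0.3012, 0.0332]
ee_rot: [0.098, 0.995, -0.002, -0.002]
ft_force: [-0.2, -0.4, -0.3]
grip_width: 0.503
grasp_force: 41.3
```

Run:
```python
from h import *
a=[]
for n in P:
    im=np.clip(camera(n)*1.7,0,255).astype(np.uint8); q=proj(n,[.38,.303,.03]).astype(int); print(n,q)
    a.append(cv2.resize(im[q[1]-40:q[1]+40,q[0]-40:q[0]+40],(400,400),interpolation=cv2.INTER_CUBIC))
cv2.imwrite("pics/pl6.png",np.hstack(a)[:,:,::-1])
a=np.radians(-11.3);R=np.array([[np.cos(a),-np.sin(a)],[np.sin(a),np.cos(a)]])
q=proj("scene",[.38,.303,.03]).astype(int)
for nm,p in(("nose",(30,0)),("side",(0,-22)),("tailR",(-47,-20)),("tailL",(-47,20))):
    for z in(.027,.061): print(nm,z,((proj("scene",[*(np.array([383.3,303])+R@p)/1000,z])-q+40)*5+[400,0]).round())
```

```text
top [145 206]
scene [283 131]
nose 0.027 [645. 231.]
nose 0.061 [651. 191.]
side 0.027 [585. 225.]
side 0.061 [589. 185.]
tailR 0.027 [531. 185.]
tailR 0.061 [534. 144.]
tailL 0.027 [573. 153.]
tailL 0.061 [577. 112.]
```

View pics/pl6.png

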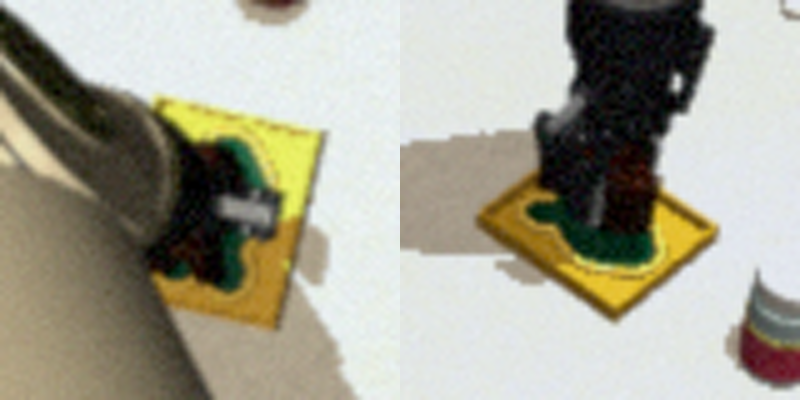

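Fish hangs over its field, nose and tail aligned with the outline; the expected nose edge (651,191)-(645,231) matches the picture within about 2 mm. Lower.

Request:
step_arm(
  commands=[30,0,0,-0.02,0,0,0,30,0,0,-0.03,0,0,0,30,0,0,-0.035,0,0,0,30,0,0,-0.039,0,0,0,30,0,0,-0.041,0,0,0,30,0,0,-0.043,0,0,0,30,0,0,-0.044,0,0,0,30,0,0,-0.044,0,0,0,30,0,0,-0.044,0,0,0,30,0,0,-0.044,0,0,0],
)

```text
clock: 26.25
position: [0.3833, 0.3026, 0.0094]
ee_rot: [0.098, 0.995, 0.0, 0.0]
ft_force: [-3.2, -2.0, 8.1]
grip_width: 0.505
grasp_force: 42.5
```

Request:
step_arm(
  commands=[56,0,0,0,0,0,0,56,0,0,0,0,0,0,56,0,0,0,0,0,0,56,0,0,0.02,0,0,0,56,0,0,0.06,0,0,0,60,0,0,0.14,0,0,0,85,0,0,0.24,0,0,0,85,-0.05,0.09,0.3,0,0,0,85,-0.1,0.18,0.37,0,0,0,85,-0.17,0.25,0.37,0,0,0],
)

```text
clock: 27.5
position: [0.2912, 0.4432, 0.2321]
ee_rot: [0.099, 0.995, 0.002, 0.001]
ft_force: [0.8, -0.1, -0.5]
grip_width: 0.996
grasp_force: 0.0
```

Request:
step_arm(
  commands=[85,-0.05,0.08,0,0,0,0,85,-0.1,0.16,0,0,0,0,85,-0.15,0.22,0,0,0,0,85,-0.2,0.25,0,0,0,0,85,-0.2,0.25,0,0,0,0,85,-0.2,0.25,0,0,0,0,85,-0.2,0.25,0,0,0,0,85,-0.2,0.25,0,0,0,0,85,-0.2,0.25,0,0,0,0,85,-0.2,0.25,0,0,0,0],
)

```text
clock: 28.75
position: [0.1711, 0.5914, 0.2285]
ee_rot: [0.098, 0.995, 0.0, 0.0]
ft_force: [-0.1, -0.4, -0.4]
grip_width: 0.998
grasp_force: 0.0
```

```bash
cat > fin.py <<'E'
from mk import *
import h
T={"heart":((.4961,-.4425),80.1,2.7,-3),"bell":((.4898,-.0920),-87,-2.5,2.5),"egg":((.6731,.1494),1.6,9.5,-7.5),"fish":((.3833,.3030),-11.3,-8.5,8.5)}
def m2(im,k):
    b=im.astype(int);R,G,B=b[...,0],b[...,1],b[...,2]
    m={"heart":(R-G>12)&(R>1.6*G),"egg":(R>1.4*G)&(R-G>6),"bell":(R>1.22*G)&(R-B>12),"fish":(R>=G-1)&(b.max(2)<48)}[k]
    return m.astype(np.uint8)*255
h.mask=m2
ims={n:camera(n) for n in P}; rows=[]
for k,(o,a,off,_) in T.items():
    o=np.array(o)
    for cams in(("top",),("scene",),("top","scene")):
        m=pts(hull(ims,k,(.004,.021,.038),o,r=.05,cams=cams)); e,u,v=ext(m,a); ce,a2,a21,a3=axes(m)
        org=((e[0]+e[1])/2-off)*u+(e[2]+e[3])/2*v
        print(k,cams,"err",(org-o*1000).round(1),"size",round(e[1]-e[0]),round(e[3]-e[2]),"pca %.0f c21 %.0f c30 %.0f"%(a2,a21,a3))
    r=[]
    for n in P:
        q=proj(n,[*o,.02]).astype(int); c=np.clip(ims[n]*1.5,0,255).astype(np.uint8)
        r.append(cv2.resize(c[q[1]-28:q[1]+28,q[0]-20:q[0]+20],(200,280),interpolation=cv2.INTER_CUBIC))
    rows.append(np.vstack(r))
cv2.imwrite("pics/fin.png",np.hstack(rows)[:,:,::-1]); cv2.imwrite("pics/fintop.png",ims["top"][:,:,::-1])
E
python3 fin.py
```

```text
heart ('top',) err [ 4.2 -2.4] size 55 65 pca -10 c21 65 c30 18
heart ('scene',) err [ 2.6 -2.3] size 57 63 pca -12 c21 89 c30 20
heart ('top', 'scene') err [ 2.9 -2.2] size 55 62 pca -13 c21 82 c30 19
bell ('top',) err [ -4.3 -13.5] size 41 27 pca -68 c21 41 c30 -28
bell ('scene',) err [-0.2  3.8] size 77 57 pca -86 c21 -95 c30 31
bell ('top', 'scene') err [ -6.3 -13.5] size 41 23 pca -71 c21 59 c30 -30
egg ('top',) err [2.  0.7] size 77 52 pca -1 c21 6 c30 2
egg ('scene',) err [0.3 0.1] size 72 55 pca 4 c21 10 c30 7
egg ('top', 'scene') err [0.4 0.6] size 72 52 pca -1 c21 7 c30 3
fish ('top',) err [1.3 0.6] size 71 41 pca -12 c21 167 c30 45
fish ('scene',) err [0.2 0.9] size 70 41 pca -14 c21 167 c30 36
fish ('top', 'scene') err [0.9 0.8] size 69 40 pca -13 c21 164 c30 43
```

View pics/fin.png

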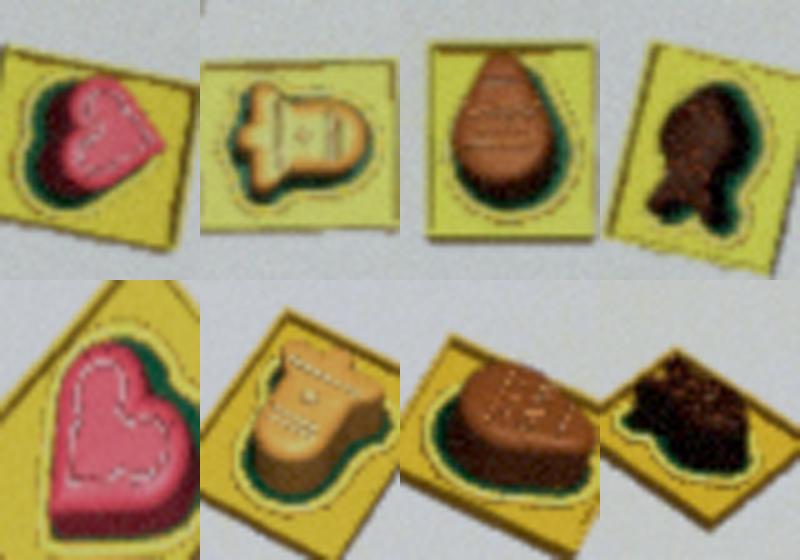

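All four lie flat inside their beads. The heart measures about 4 mm off and the egg and fish about 1 mm, against a 10 mm limit. The bell's mask merges with the gold, but green shows round its outline, and its release height matched the tray floor. The arm is clear, so I hand in.

```bash
python3 -c "
from h import *
a=np.load('ims0.npz')['top'].astype(int);b=camera('top').astype(int)
for n,(u,v) in (('jar',(157,157)),('bowl',(257,137))): print(n,abs(a-b)[v-15:v+15,u-15:u+15].mean().round(1))
print(hand_in())"
```

```text
jar 2.0
bowl 2.0
the job is handed in; nothing more can be done
None
```

The egg, heart, fish and bell were each set down in their own tray, flat inside the bead and pointing the right way, with the jar and bowl unmoved. I handed the job in at about 29 s of the 112 s; no verdict came back, and the bell's position is judged by eye and its release height rather than measured.

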